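# Stop the bulged carousel wheel with its high spot at the pointer

## Task

One of the two blue cup-carousel wheels on the checking stands has swollen out of round. Turn that wheel slowly (never faster than half a turn a second) by its yellow knob until the high spot of its rim stands right at its own stand's red pointer, then let go and leave it standing there. Leave the round wheel unturned.

Things in the scene. Friction and masses are not known exactly. Their poses are not given: they have to be found in the camera images.
- bulged_wheel: level blue disc, 170 mm across, top 55 mm above origin (hub nut 61), one rim swelling. Turns endlessly either way, about 0.1 N m friction, stays where left. Origin: on its vertical axis at work-surface height; z up, x to the high spot. Its yellow knob, a round post 16 mm across, 57 to 100 mm above origin at x=-50 mm, y=0, spins freely on its pin, so a grip can keep one heading as it circles.
- high_spot (a point): top edge of the bulged wheel's rim at the middle of its smooth swelling (20 mm outward, about 40 degrees wide), straight across from the yellow knob; 105 mm from the turning axis, 55 mm above the work surface; it turns with the wheel
- pointer_tip (a point): tip of the fixed red pointer of the bulged wheel's dark steel stand, 109 mm from the turning axis, 47.5 mm above the work surface, pointing level at the axis; its red post stands 137 to 151 mm from the axis, 56 mm high. With the high spot right at the pointer the two points are 4 mm apart seen from above
- round_wheel_knob_top (a point): top centre of the yellow knob of the other, round wheel, which must not be turned: a like blue disc, 170 mm across, with no swelling, on a like stand with its own red pointer; its knob too is 50 mm from its axis and reaches 100 mm above the work surface
Not all that is in view belongs to the job. What is shaped like the part that bears bulged_wheel but orange is not meant.

How it is judged:
By the outcome, as a careful person would: the job done as asked, in the order asked, and still so for the second after the job is handed in, with the robot touching nothing.
It also fails if it takes over 35 s, if anything falls off the work surface, if the arm or the gripper's body presses on something with over 40 N, if the wrist force passes 120 N, or if a joint passes its speed limit or range.

## Robot

A 6-joint arm with a two-finger parallel gripper is mounted at the origin on the work surface. World frame = base frame: x ahead of the robot, y to its left, z up, the work surface at z = 0. Lengths are in m, angles in rad, forces in N, time in s.
With the tool pointing down it reaches from about 0.35 to 0.975 m from the base axis. Payload 4.9 kg.
Tool frame: the origin (TCP) lies midway between the tips of the shut fingers; the grasp point (between the pads) lies 19 mm behind it; x points along the fingers, z is the direction in which the jaws open and shut, and the axes are right-handed (so a half turn about x gives the same grasp; the last joint's range is limited). The gripper opens to 85 mm and grips with 20 to 120 N. Pads are 22 mm wide; open, the fingers measure 114 mm over their backs; the gripper's body (76 mm by 85 mm) begins 54 mm behind the grasp point. The pads swing forward as they close: fully open they stand 13 mm farther back than shut.
Start: joints at [1.215, 0.053, 1.613, -0, 1.476, -0.119], TCP at [0.147, 0.608, 0.231] pointing down, gripper open.
Joint ranges: [-3.01, 3.01], [-1.01, 2.22], [0.06, 2.58], [-1.02, 4.17], [0.09, 2.62], [-3.14, 3.14]. Speed limits (rad/s): [2.57, 2.57, 3.14, 3.14, 3.14, 3.14].

## Interface

Orientations are given as a unit quaternion [w, x, y, z].
In Python, from plant import state, cams, workorder, nets gives the robot as it stands.
- The arm moves only by the tool play_rows, never from a script. Its argument "motion" is a list of rows, each a list of 3 entries, a list of its own where there are three numbers: the closure, from -1 (fully open) to 1 (shut), then the shift along the world's x, y, z in m, then the turn about the world's z in rad. A call has 1 to 5 rows; each row is the pose to reach, as a shift and turn from the pose commanded when the call began; what a row does not reach only later rows make up. A row lasts 1/10 s, in which the tool goes at most 50 mm and 8.59 degrees, less where a joint would pass 70% of its speed; a pose out of reach is approached as far as the arm can. A call with a gripper value outside its range is refused whole. The fingers move at their own pace and stop on an object; the grip force is fixed at half the most. Time passes only in rows, so rows that repeat a pose let the fingers close. It gives the time, the measured TCP pose, the force and the opening at its end, in the units of the state.
- state(): the state, without advancing time (a new reading comes with each control period).
- cams.grab_frame(name): name is "side" or "top"; returns (picture, depth): 420x560x3 uint8, red, green, blue; 420x560 float32, m along the optical axis (not along the pixel's ray), 0 where there is no reading.
- cams.camera_info(name): a dict with "K" (3x3 intrinsics, pixels), "rvec" (rotation vector, rad) and "tvec" (3), from world to camera coordinates, as OpenCV has them. Camera axes: x right, y down, z forward; pixel columns grow to the right and rows downward; lengths in m; the calibration is good to about 2 mm. A picture is of the moment at which its call begins. camera_info takes no time and is no camera call.
- workorder.job_done(): hands the job in, once; it reports no verdict.
Trained networks look in the newest picture that a camera, given by its name, has taken for a name from the list of things; names that differ only in an ending like _2 or _b are one class to them, and where a whole thing is asked for, a point or a joint stands for the part that bears it (a point fixed in the world has none). Each returns a list of dicts, best first, with "score" (0 to 1); they miss things now and then, are a little off and sometimes report something else, mostly with a low value. They report only what shows in the picture. A call takes as long as a camera call. They do not tell look-alikes from the thing itself.
- nets.recognise(camera, target): "at" ([x, y, z] in m, in world coordinates, good to about 4 mm: the middle of the surface that is visible of it).
- nets.landmark_of(camera, target): "at" ([x, y, z] in m, in world coordinates, good to about 4 mm: a listed point, or the origin of a listed thing).
The state is a dict: "time": time; "joint_pos": joint angles; "joint_vel": joint speeds; "joint_efforts": joint torques, N m; "tool_pos": TCP position; "tool_rot": TCP orientation; "contact_force": force on the tool from outside, world axes, zero at the start; "ft_torque": the same for the moment, N m; "gripper_width": opening from 0.0 (shut) to 1.0 (fully open).
Only numpy, scipy, OpenCV 4.12 (cv2) and the standard library are available. Lean on these libraries where they do the work, as an engineer would, in place of code of your own. Each camera call takes 0.05 s, during which the arm holds its last target.

## Working session

There is one attempt and no reset: what is moved stays moved. The work goes in short steps, Python scripts to look and compute and a tool call to move; the robot and the scene stay as the last step left them, time stands still between calls to the robot, and variables do not carry over. Pictures are saved under pics/ and viewed, and the job is handed in when it is done.

Besides the shell and the picture viewer there is one more tool, called after "Request:" as name(argument=value, ...), one argument or row to a line, values as JSON. play_rows: Moves the arm, as the interface text tells. Its arguments: {"type":"object","properties":{"motion":{"type":"array","items":{"type":"array"}}},"required":["motion"]}

```bash
mkdir -p pics; ls; python3 - <<'E'
from plant import state,cams,nets
import cv2,numpy as np
for n in("top","side"):
    p,d=cams.grab_frame(n); cv2.imwrite(f"pics/{n}0.png",p[:,:,::-1]); np.savez(f"{n}0.npz",p=p,d=d)
    i=cams.camera_info(n); print(n,i)
    for t in("bulged_wheel","high_spot","pointer_tip","round_wheel_knob_top"):
        if n=="top":
            print(t,[(np.round(r["at"],3).tolist(),round(r["score"],2)) for r in nets.landmark_of(n,t)])
print(state())
E
```

```text
pics
top {'K': array([[514.62614609,   0.        , 284.47760469],
       [  0.        , 514.62614609, 206.81071961],
       [  0.        ,   0.        ,   1.        ]]), 'rvec': array([ 2.18286668, -2.19331551,  0.10107954]), 'tvec': array([0.05227021, 0.48872108, 1.30498732])}
bulged_wheel [([0.527, 0.176, -0.002], 0.88), ([0.291, 0.424, -0.004], 0.7)]
high_spot [([0.444, 0.109, 0.058], 0.88), ([0.177, -0.272, 0.054], 0.79), ([0.202, 0.484, 0.06], 0.78)]
pointer_tip [([0.427, 0.224, 0.049], 0.73), ([0.201, 0.489, 0.05], 0.56)]
round_wheel_knob_top [([0.582, -0.189, 0.101], 0.98)]
side {'K': array([[512.2900657 ,   0.        , 278.69511907],
       [  0.        , 512.2900657 , 209.54330623],
       [  0.        ,   0.        ,   1.        ]]), 'rvec': array([ 2.26919618, -0.05117064,  0.05291645]), 'tvec': array([-0.46170289,  0.12013715,  1.36319819])}
{'time': 0.3, 'joint_pos': array([ 1.21498307e+00,  5.29795167e-02,  1.61340375e+00,  2.53993952e-05,
        1.47597318e+00, -1.19023955e-01]), 'joint_vel': array([-0.00146163, -0.00330914, -0.00116804, -0.00167352, -0.00101383,
       -0.0008542 ]), 'joint_efforts': array([ 5.82404045e-04, -3.93097007e+01, -3.69758463e+01, -1.68476718e-04,
        3.89871871e-03,  2.70322107e-05]), 'tool_pos': array([0.14654114, 0.60734229, 0.23082893]), 'tool_rot': array([ 0.55532422, -0.43757299,  0.55579454,  0.43730689]), 'contact_force': array([-0.61364917,  0.78426626, -0.18390782]), 'ft_torque': array([-0.0345598 ,  0.01698756,  0.06033349]), 'gripper_width': 0.9979150756816213}
```

View pics/top0.png

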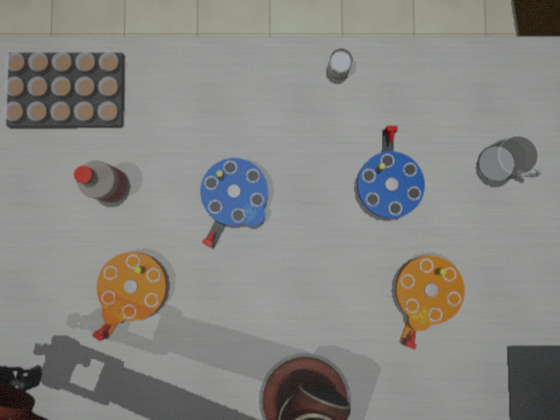

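View pics/side0.png

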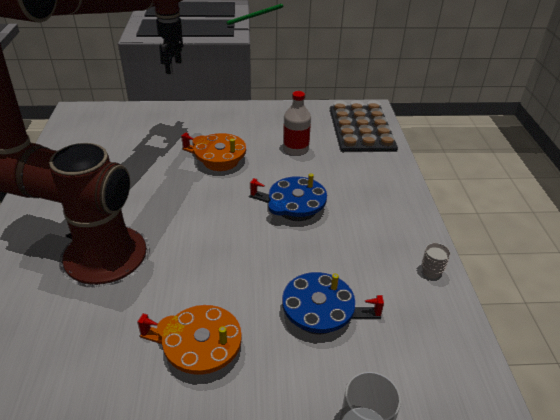

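The top view shows the bulged blue wheel at about (234,191), with its swelling at (258,215), knob at (220,173) and red pointer at (210,238). The round wheel is at (391,184). Next I measure these precisely.

```bash
cat > h.py <<'E'
import cv2,numpy as np
from plant import cams
def ray(n,uv,z):
    i=cams.camera_info(n);R=cv2.Rodrigues(i["rvec"])[0];t=i["tvec"]
    uv=np.atleast_2d(uv).astype(float)
    d=np.c_[uv,np.ones(len(uv))]@np.linalg.inv(i["K"]).T@R
    c=-R.T@t
    s=(z-c[2])/d[:,2]
    return c[:2]+s[:,None]*d[:,:2]
def proj(n,P):
    i=cams.camera_info(n);return cv2.projectPoints(np.atleast_2d(P).astype(float),i["rvec"],i["tvec"],i["K"],None)[0][:,0]
def measure(n,p,c0=(0.527,0.176)):
    hsv=cv2.cvtColor(p,cv2.COLOR_RGB2HSV).astype(int)
    H,S,V=hsv[...,0],hsv[...,1],hsv[...,2]
    out={}
    uu=np.stack(np.meshgrid(np.arange(560),np.arange(420)),-1).reshape(-1,2)
    def sel(m,z,r):
        uv=uu[m.ravel()];w=ray(n,uv,z);k=np.hypot(*(w-c0).T)<r;return uv[k],w[k]
    blue=(H>95)&(H<130)&(S>110)&(V>50)
    m=blue.copy()
    uv,w=sel(m,.055,.135)
    mk=np.zeros((420,560),np.uint8);mk[uv[:,1],uv[:,0]]=255
    cs=max(cv2.findContours(mk,cv2.RETR_EXTERNAL,cv2.CHAIN_APPROX_NONE)[0],key=len)[:,0]
    W=ray(n,cs,.055)
    from scipy.optimize import least_squares
    f=least_squares(lambda q:np.hypot(W[:,0]-q[0],W[:,1]-q[1])-q[2],[*c0,.085],loss="cauchy",f_scale=.0015).x
    out["c"]=f
    r=np.hypot(*(W-f[:2]).T);a=np.arctan2(*(W-f[:2]).T[::-1])
    k=r>f[2]+.004; wt=(r-f[2])[k]
    out["bulge_deg"]=np.degrees(np.angle((wt*np.exp(1j*a[k])).sum())); out["rmax"]=r.max()
    y=(H>22)&(H<36)&(S>120)&(V>90); uvk,wk=sel(y,.1,.1)
    out["knob_px"]=uvk.mean(0);out["nk"]=len(uvk);out["knob@.1"]=wk.mean(0);out["knob_uv"]=uvk
    red=((H<6)|(H>174))&(S>150)&(V>80); uvr,wr=sel(red,.05,.17)
    out["red"]=wr.mean(0) if len(wr) else None; out["nr"]=len(wr);out["red_uv"]=uvr;out["red_w"]=wr
    return out
E
python3 - <<'E'
from h import *
p=np.load("top0.npz")["p"]
o=measure("top",p)
for k in o:
    if k not in("knob_uv","red_uv","red_w"):print(k,o[k])
c=o["c"][:2]
for nm,q in(("knob",o["knob@.1"]),("red",o["red"])):
    d=q-c;print(nm,np.hypot(*d),np.degrees(np.arctan2(d[1],d[0])))
for uv,w in zip(o["red_uv"],o["red_w"]):
    pass
cv2.imwrite("pics/z.png",cv2.resize(p[130:270,170:300,::-1],None,fx=4,fy=4,interpolation=cv2.INTER_CUBIC))
E
```

```text
c [0.52562106 0.17696444 0.08246763]
bulge_deg -140.32232904352463
rmax 0.10343140969495535
knob_px [221.33333333 175.        ]
nk 3
knob@.1 [0.56051249 0.20360832]
red [0.41168931 0.23796919]
nr 35
knob 0.043901119644493905 37.36615957065415
red 0.12923630430769023 151.833180732071
```

View pics/z.png

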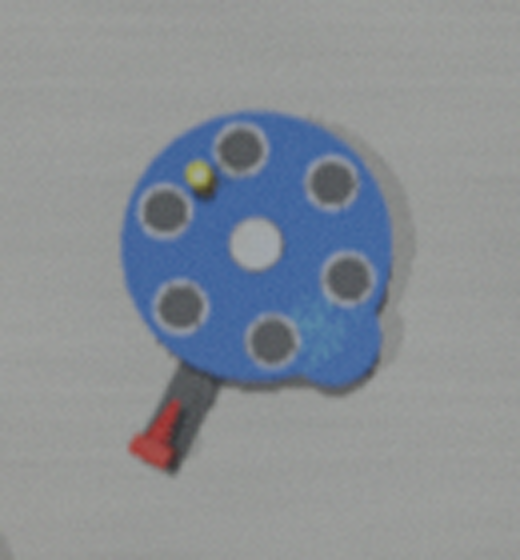

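```bash
python3 - <<'E'
from h import *
c=ray("top",(234.0,190.5),.061)[0];print("hub",c)
for nm,uv,z in(("knob",(219.5,172.7),.1),("tip",(214.3,230.5),.0475),("post",(207.8,240.8),.056)):
    q=ray("top",uv,z)[0]
    for cc in (c,np.array([.5256,.177])):
        d=q-cc;print(nm,q,np.hypot(*d),np.degrees(np.arctan2(d[1],d[0])))
p=np.load("side0.npz")["p"]
o=measure("side",p)
for k in o:
    if k not in("knob_uv","red_uv","red_w"):print(k,o[k])
cv2.imwrite("pics/zs.png",cv2.resize(p[160:230,235:345,::-1],None,fx=7,fy=7,interpolation=cv2.INTER_CUBIC))
E
```

```text
hub [0.52697181 0.17616526]
knob [0.5661433  0.20806663] 0.050518338433282815 39.1594727207121
knob [0.5661433  0.20806663] 0.051077335929902774 37.461432130597274
tip [0.42798913 0.22630327] 0.11095670910490085 153.13627211867987
tip [0.42798913 0.22630327] 0.10935581225148959 153.20164880352795
post [0.40223683 0.2412319 ] 0.14068576626863996 152.45169636394178
post [0.40223683 0.2412319 ] 0.13908346178206032 152.49521592619226
c [0.52615668 0.1769954  0.08350894]
bulge_deg -139.34872882510464
rmax 0.10437305753763343
knob_px [310.92307692 174.61538462]
nk 13
knob@.1 [0.56575982 0.2088432 ]
red [0.40613183 0.24348803]
nr 43
```

View pics/zs.png

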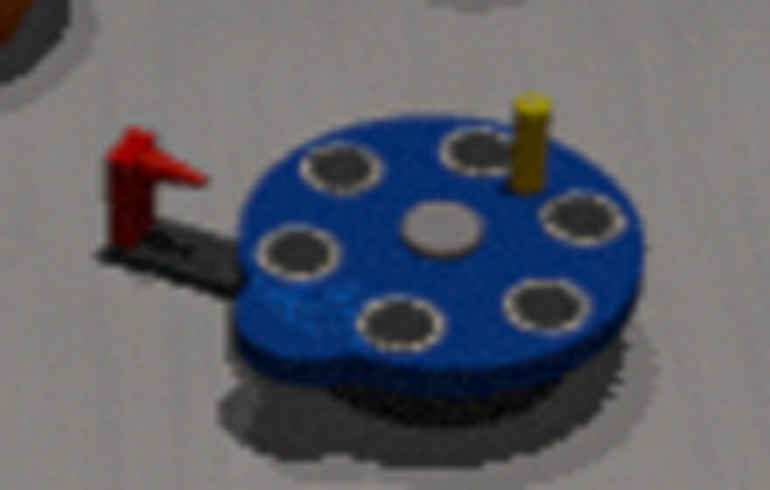

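```bash
python3 - <<'E'
from plant import state
from scipy.spatial.transform import Rotation as R
s=state();q=s["tool_rot"];print(R.from_quat([*q[1:],q[0]]).as_matrix().round(3))
print(s["tool_pos"])
E
```

```text
[[-0.    -0.972  0.235]
 [-0.001  0.235  0.972]
 [-1.     0.    -0.001]]
[0.14654114 0.60734229 0.23082893]
```

Request:
play_rows(
  motion=[
    [-1, [0.035, -0.033, 0], 0.08],
    [-1, [0.07, -0.066, 0], 0.16],
    [-1, [0.105, -0.1, 0], 0.24],
    [-1, [0.14, -0.133, 0], 0.35],
    [-1, [0.175, -0.166, 0], 0.35],
  ],
)

```text
time: 0.8
tool_pos: [0.3226, 0.4401, 0.2314]
tool_rot: [-0.47, 0.528, -0.47, -0.528]
contact_force: [0.3, 0.4, 0.4]
gripper_width: 1.001
```

Request:
play_rows(
  motion=[
    [-1, [0.035, -0.033, 0], 0],
    [-1, [0.07, -0.066, 0], 0],
    [-1, [0.105, -0.1, 0], 0],
    [-1, [0.14, -0.133, 0], 0],
    [-1, [0.175, -0.166, 0], 0],
  ],
)

```text
time: 1.3
tool_pos: [0.4978, 0.2739, 0.2315]
tool_rot: [-0.471, 0.527, -0.471, -0.527]
contact_force: [0.4, 0.2, 0.6]
gripper_width: 1.002
```

Request:
play_rows(
  motion=[
    [-1, [0.035, -0.033, -0.01], 0],
    [-1, [0.07, -0.067, -0.02], 0],
    [-1, [0.07, -0.067, -0.05], 0],
    [-1, [0.07, -0.067, -0.06], 0],
    [-1, [0.07, -0.067, -0.06], 0],
  ],
)

```text
time: 1.8
tool_pos: [0.5648, 0.2084, 0.1686]
tool_rot: [0.469, -0.526, 0.472, 0.529]
contact_force: [0.3, -0.2, 1.4]
gripper_width: 1.001
```

Request:
play_rows(
  motion=[
    [-1, [0, 0, -0.03], 0],
    [-1, [0, 0, -0.06], 0],
    [-1, [0, 0, -0.085], 0],
    [-1, [0, 0, -0.1], 0],
    [-1, [0, 0, -0.1], 0],
  ],
)

```text
time: 2.3
tool_pos: [0.565, 0.2091, 0.0698]
tool_rot: [0.47, -0.527, 0.471, 0.528]
contact_force: [-0.7, -0.2, -0.6]
gripper_width: 0.998
```

```bash
python3 - <<'E'
from h import *
for n in("side","top"):
    p,d=cams.grab_frame(n)
    u,v=proj(n,[.55,.19,.09])[0].astype(int)
    q=p[max(v-60,0):v+60,u-80:u+80,::-1]
    cv2.imwrite(f"pics/{n}1.png",cv2.resize(q,None,fx=4,fy=4,interpolation=cv2.INTER_CUBIC))
E
```

```text
(no output)
```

View pics/side1.png

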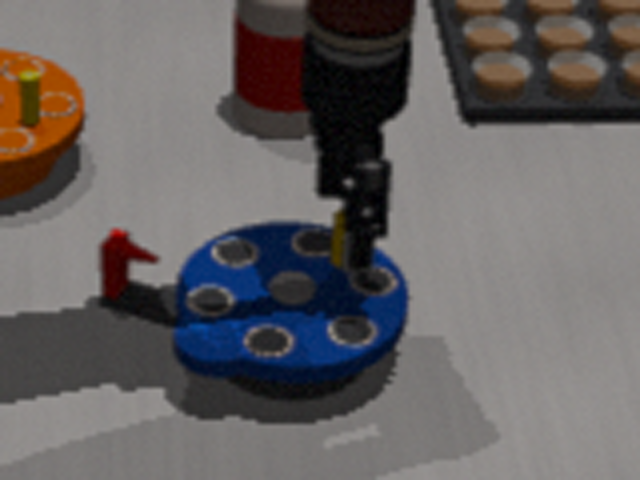

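```bash
python3 - <<'E'
from h import *
n="side"
u,v=proj(n,[.55,.19,.09])[0].astype(int)
for P in ([.566,.208,.1],[.566,.208,.06],[.565,.209-.043-.005,.083],[.565,.161,.1],[.565,.161,.13]): print(P,(proj(n,P)[0]-[u-80,v-60])*4)
E
```

```text
[0.566, 0.208, 0.1] [344.14201044 215.13502802]
[0.566, 0.208, 0.06] [340.80674693 258.91708301]
[0.565, 0.16099999999999998, 0.083] [348.06382164 273.29948227]
[0.565, 0.161, 0.1] [349.57096661 254.3399144 ]
[0.565, 0.161, 0.13] [352.28668831 220.17670482]
```

View pics/top1.png

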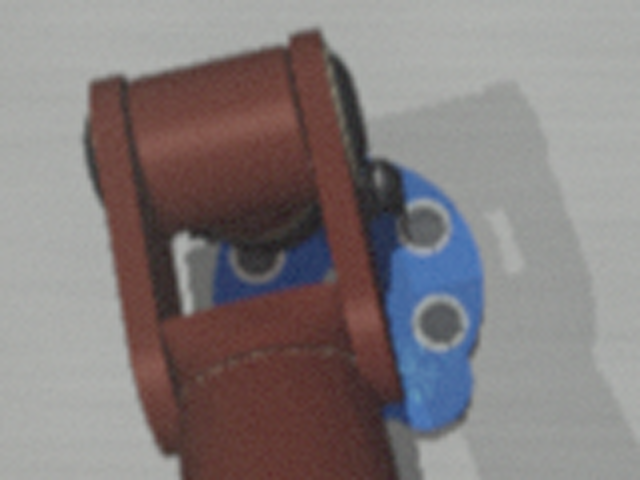

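Request:
play_rows(
  motion=[
    [-0.3, [-0.002, 0, 0], 0],
    [0.0, [-0.002, 0, 0], 0],
    [0.2, [-0.002, 0, 0], 0],
    [0.4, [-0.002, 0, 0], 0],
    [0.5, [-0.002, 0, 0], 0],
  ],
)

```text
time: 2.9
tool_pos: [0.5648, 0.2085, 0.0715]
tool_rot: [-0.471, 0.528, -0.471, -0.527]
contact_force: [0.3, 0.5, 0.4]
gripper_width: 0.25
```

Request:
play_rows(
  motion=[
    [0.6, [0, 0, 0], 0],
    [0.7, [0, 0, 0], 0],
    [0.8, [0, 0, 0], 0],
    [1, [0, 0, 0], 0],
    [1, [0, 0, 0], 0],
  ],
)

```text
time: 3.4
tool_pos: [0.5647, 0.2082, 0.0716]
tool_rot: [-0.471, 0.528, -0.471, -0.527]
contact_force: [-2.2, -3.4, 5.0]
gripper_width: 0.166
```

```bash
python3 - <<'E'
from h import *
from plant import state
s=state();print(s["tool_pos"],s["contact_force"],s["gripper_width"])
n="side"
p,d=cams.grab_frame(n)
u,v=proj(n,[.55,.19,.09])[0].astype(int)
q=p[max(v-60,0):v+60,u-80:u+80,::-1]
cv2.imwrite(f"pics/{n}2.png",cv2.resize(q,None,fx=4,fy=4,interpolation=cv2.INTER_CUBIC))
E
```

```text
[0.56467886 0.20819442 0.07163838] [-2.22835888 -3.43227713  5.03326238] 0.1656224060994713
```

View pics/side2.png

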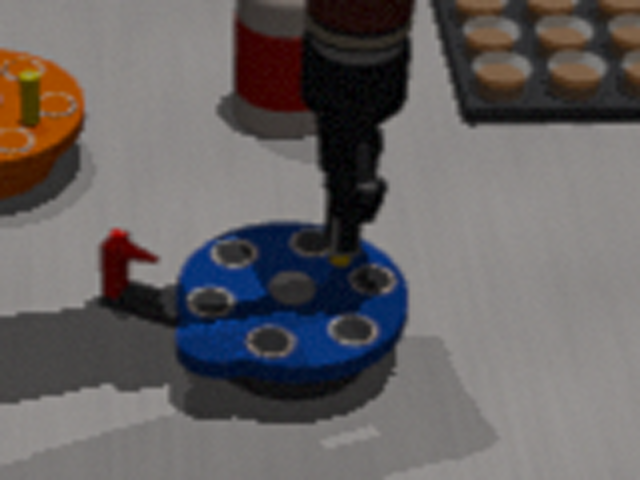

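Request:
play_rows(
  motion=[
    [1, [0.0016, -0.002, 0], 0],
    [1, [0.004, -0.0058, 0], 0],
    [1, [0.0066, -0.0103, 0], 0],
    [1, [0.0085, -0.015, 0], 0],
    [1, [0.01, -0.0198, 0], 0],
  ],
)

```text
time: 3.95
tool_pos: [0.5747, 0.1896, 0.0716]
tool_rot: [0.471, -0.527, 0.47, 0.528]
contact_force: [-2.8, 1.4, 5.4]
gripper_width: 0.167
```

Request:
play_rows(
  motion=[
    [1, [0.001, -0.0045, 0], 0],
    [1, [0.0015, -0.01, 0], 0],
    [1, [0.0014, -0.0155, 0], 0],
    [1, [0.0007, -0.0208, 0], 0],
    [1, [-0.0004, -0.0255, 0], 0],
  ],
)

```text
time: 4.45
tool_pos: [0.575, 0.1628, 0.0716]
tool_rot: [-0.472, 0.528, -0.47, -0.527]
contact_force: [1.3, 1.6, 3.2]
gripper_width: 0.163
```

Request:
play_rows(
  motion=[
    [1, [-0.0008, -0.0025, 0], 0],
    [1, [-0.0018, -0.005, 0], 0],
    [1, [-0.0026, -0.0069, 0], 0],
    [1, [-0.0026, -0.0069, 0], 0],
    [1, [-0.0026, -0.0069, 0], 0],
  ],
)

```text
time: 4.95
tool_pos: [0.5723, 0.1556, 0.0717]
tool_rot: [-0.471, 0.528, -0.471, -0.527]
contact_force: [4.0, -2.0, 3.5]
gripper_width: 0.165
```

```bash
cat > look.py <<'E'
import sys
from h import *
from plant import state
tag=sys.argv[1]
s=state();print(s["time"],s["tool_pos"],s["contact_force"],s["gripper_width"])
for n in("side","top"):
    p,d=cams.grab_frame(n)
    u,v=proj(n,[.5,.19,.06])[0].astype(int)
    q=p[max(v-55,0):v+55,u-80:u+80,::-1]
    cv2.imwrite(f"pics/{n}{tag}.png",cv2.resize(q,None,fx=5,fy=5,interpolation=cv2.INTER_CUBIC))
    try:
        o=measure(n,p)
        for k in("c","bulge_deg","rmax","nk","knob@.1","red","nr"):print(n,k,o[k])
    except Exception as e: print(e)
E
python3 look.py 3
```

```text
4.95 [0.57233651 0.15555635 0.07165725] [ 3.95251664 -1.96834391  3.50004296] 0.16495917514579458
side c [0.52194607 0.17965527 0.08061281]
side bulge_deg 147.93451964948676
side rmax 0.09953589323899185
side nk 0
side knob@.1 [nan nan]
side red [0.40634991 0.24351641]
side nr 46
top c [0.49008557 0.17259177 0.06488718]
top bulge_deg 22.66104715542677
top rmax 0.0864737185793967
top nk 0
top knob@.1 [nan nan]
top red [0.40663833 0.23842795]
top nr 69h.py:32: RuntimeWarning: Mean of empty slice.
  out["knob_px"]=uvk.mean(0);out["nk"]=len(uvk);out["knob@.1"]=wk.mean(0);out["knob_uv"]=uvk
  ret = um.true_divide(
```

View pics/side3.png

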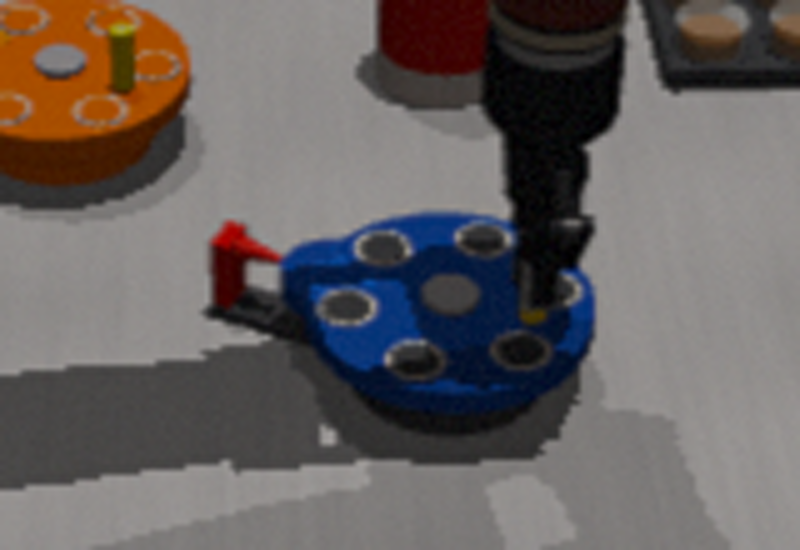

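View pics/top3.png

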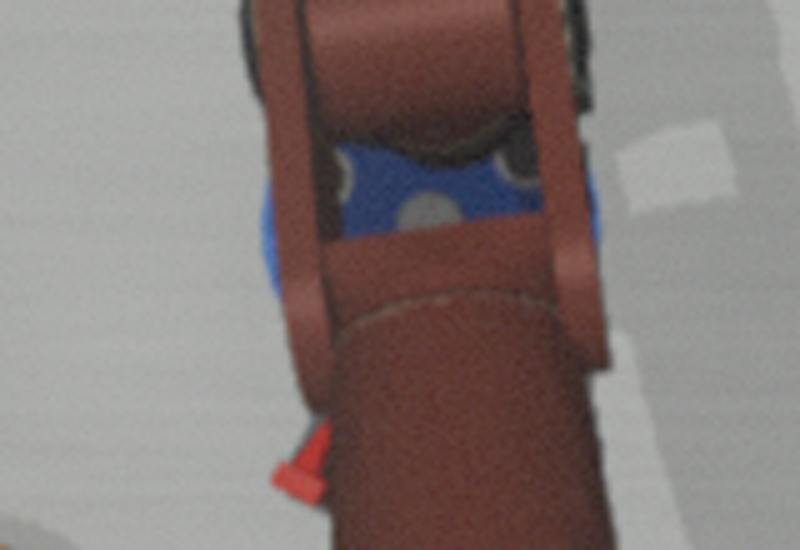

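Request:
play_rows(
  motion=[
    [0.7, [0, 0, 0], 0],
    [0.3, [0, 0, 0], 0],
    [0, [0, 0, 0], 0],
    [-0.4, [0, 0, 0], 0],
    [-0.4, [0, 0, 0.01], 0],
  ],
)

```text
time: 5.55
tool_pos: [0.5694, 0.1562, 0.0791]
tool_rot: [0.469, -0.526, 0.472, 0.529]
contact_force: [-0.7, -0.8, -0.6]
gripper_width: 0.698
```

Request:
play_rows(
  motion=[
    [-0.4, [0, 0, 0.03], 0],
    [-0.4, [0, 0, 0.07], 0],
    [-0.4, [0, 0, 0.11], 0],
    [-0.4, [-0.025, 0.035, 0.13], 0],
    [-0.4, [-0.055, 0.07, 0.13], 0],
  ],
)

```text
time: 6.05
tool_pos: [0.5188, 0.2272, 0.2173]
tool_rot: [-0.474, 0.528, -0.469, -0.525]
contact_force: [0.2, 1.4, -0.1]
gripper_width: 0.704
```

Request:
play_rows(
  motion=[
    [-0.4, [-0.033, 0.035, 0], 0],
    [-0.4, [-0.066, 0.07, 0], 0],
    [-0.4, [-0.1, 0.105, 0], 0],
    [-0.4, [-0.133, 0.14, 0], 0],
    [-0.4, [-0.166, 0.175, 0], 0],
  ],
)

```text
time: 6.55
tool_pos: [0.3488, 0.4025, 0.2121]
tool_rot: [0.471, -0.527, 0.471, 0.528]
contact_force: [1.3, 1.0, 0.7]
gripper_width: 0.695
```

```bash
python3 look.py 4
```

```text
6.55 [0.34880435 0.40246459 0.2121225 ] [1.25036223 0.96870239 0.65354707] 0.694971197745711
side c [0.52594694 0.17734502 0.08373944]
side bulge_deg 155.35935582199392
side rmax 0.10411295108837892
side nk 9
side knob@.1 [0.57171859 0.15732664]
side red [0.40615258 0.24384447]
side nr 45
top c [0.52561534 0.17701251 0.08252008]
top bulge_deg 156.28985369845358
top rmax 0.10431642171737755
top nk 5
top knob@.1 [0.56718394 0.15313609]
top red [0.40664219 0.24012232]
top nr 50
```

View pics/top4.png

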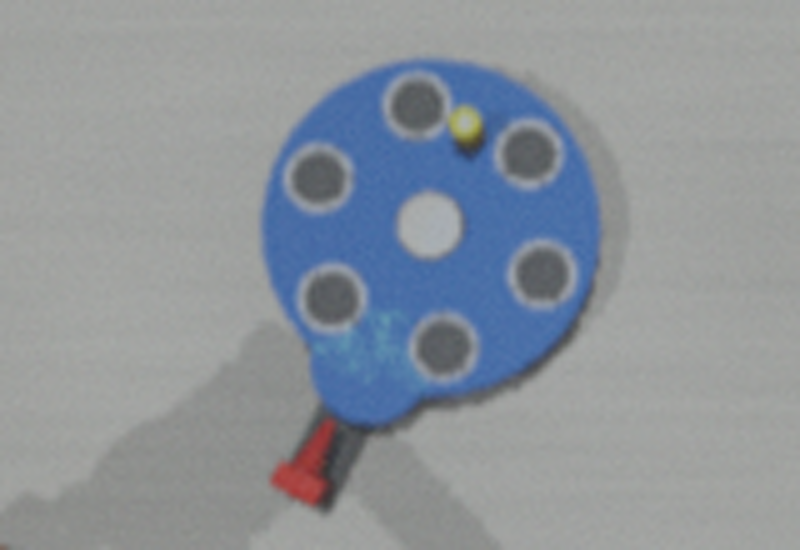

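View pics/side4.png

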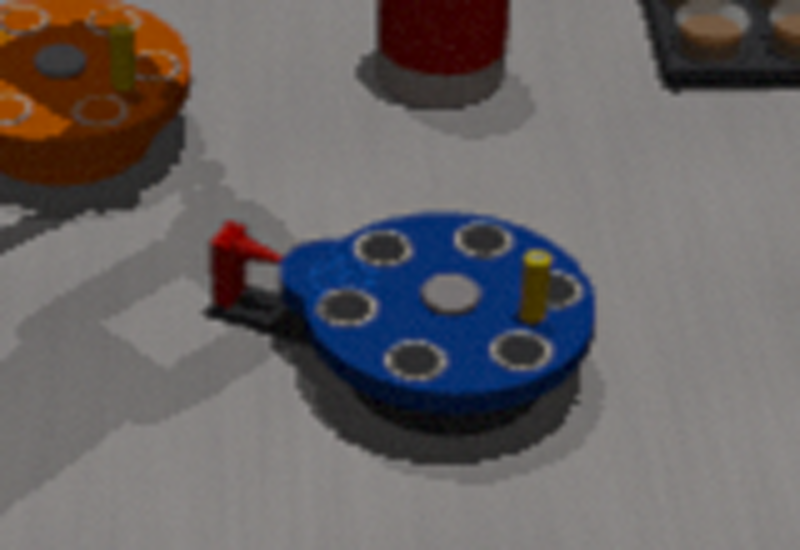

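```bash
cat > ov.py <<'E'
import sys
from h import *
tag=sys.argv[1];A=[float(x) for x in sys.argv[3:]];b=float(sys.argv[2])
C={"top":np.array([.5258,.1768]),"side":np.array([.5262,.1772])}
for n in("top","side"):
    p,d=cams.grab_frame(n)
    o=measure(n,p);print(n,o["bulge_deg"],o["c"])
    c=C[n];u,v=proj(n,[.44,.215,.05])[0].astype(int);s=14
    x0,y0=u-22,v-20
    q=cv2.resize(p[y0:y0+40,x0:x0+50,::-1],None,fx=s,fy=s,interpolation=cv2.INTER_CUBIC)
    f=lambda P:((proj(n,P)-[x0,y0]+.5)*s).astype(np.int32)
    for a,col in zip(A,((0,255,0),(255,255,255),(0,255,255))):
        e=np.array([np.cos(np.radians(a)),np.sin(np.radians(a))])
        L=f([[*(c+e*r),.0475] for r in(.106,.15)]);cv2.line(q,tuple(map(int,L[0])),tuple(map(int,L[1])),col,1)
    th=np.linspace(-np.pi,np.pi,361);dth=np.abs((np.degrees(th)-b+180)%360-180)
    r=.085+.02*np.where(dth<20,np.cos(np.pi*dth/40)**2,0)
    cv2.polylines(q,[f(np.c_[c[0]+r*np.cos(th),c[1]+r*np.sin(th),0*r+.055])],False,(0,0,0),1)
    cv2.imwrite(f"pics/ov{n}{tag}.png",q)
E
python3 ov.py a 156 151 153 155
```

```text
top 157.03719773368618 [0.52556365 0.17705193 0.08254697]
side 155.12208170482992 [0.52588878 0.17738554 0.08377512]
```

View pics/ovtopa.png

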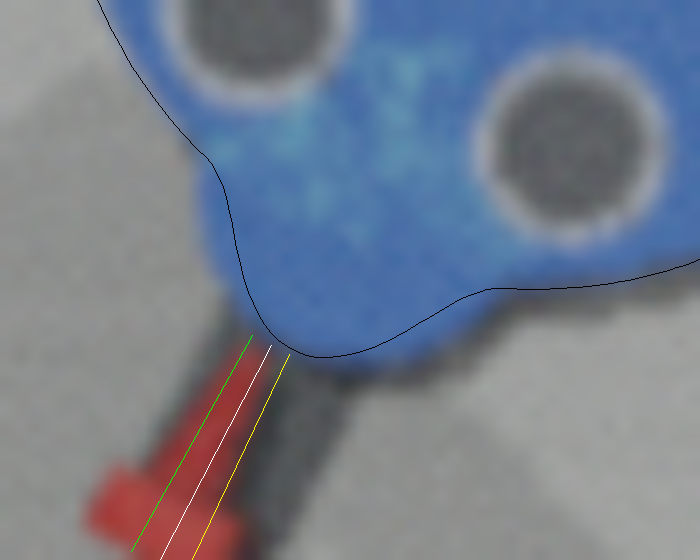

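View pics/ovsidea.png

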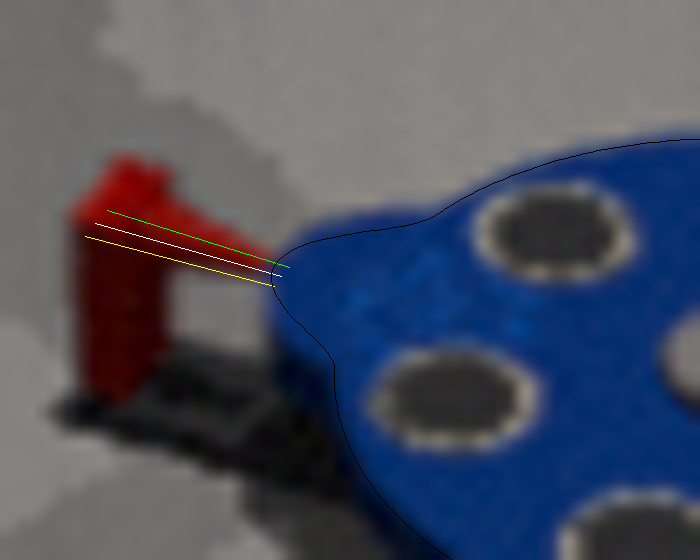

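The bulge sits at about 156°, while the pointer's direction is about 152.3°. I'll regrip and turn about 3.7° further.

Request:
play_rows(
  motion=[
    [-0.4, [0.033, -0.036, 0], 0],
    [-0.4, [0.066, -0.072, 0], 0],
    [-0.4, [0.1, -0.108, 0], 0],
    [-0.4, [0.133, -0.144, 0], 0],
    [-0.4, [0.166, -0.18, 0], 0],
  ],
)

```text
time: 7.25
tool_pos: [0.5184, 0.218, 0.2117]
tool_rot: [-0.472, 0.527, -0.471, -0.527]
contact_force: [0.1, 0.8, -0.1]
gripper_width: 0.704
```

Request:
play_rows(
  motion=[
    [-0.4, [0.03, -0.033, 0], 0],
    [-0.4, [0.057, -0.066, 0], 0],
    [-0.4, [0.057, -0.066, 0], 0],
    [-0.4, [0.057, -0.066, -0.03], 0],
    [-0.4, [0.057, -0.066, -0.05], 0],
  ],
)

```text
time: 7.75
tool_pos: [0.5738, 0.1536, 0.1605]
tool_rot: [0.472, -0.527, 0.472, 0.527]
contact_force: [0.3, 0.1, -0.5]
gripper_width: 0.699
```

Request:
play_rows(
  motion=[
    [-0.4, [-0.002, 0.002, -0.03], 0],
    [-0.4, [-0.002, 0.002, -0.06], 0],
    [-0.4, [-0.002, 0.002, -0.08], 0],
    [-0.4, [-0.002, 0.002, -0.089], 0],
    [-0.4, [-0.002, 0.002, -0.089], 0],
  ],
)

```text
time: 8.25
tool_pos: [0.5706, 0.1565, 0.071]
tool_rot: [0.47, -0.527, 0.472, 0.528]
contact_force: [0.1, 0.0, 0.5]
gripper_width: 0.697
```

Request:
play_rows(
  motion=[
    [0, [0, 0, 0], 0],
    [0.3, [0, 0, 0], 0],
    [0.5, [0, 0, 0], 0],
    [0.6, [0, 0, 0], 0],
    [0.65, [0, 0, 0], 0],
  ],
)

```text
time: 8.75
tool_pos: [0.5725, 0.1573, 0.0735]
tool_rot: [-0.471, 0.528, -0.47, -0.527]
contact_force: [-0.1, -0.5, 3.5]
gripper_width: 0.181
```

Request:
play_rows(
  motion=[
    [0.7, [0, 0, 0], 0],
    [0.8, [0, 0, 0], 0],
    [1, [0, 0, 0], 0],
    [1, [0, 0, 0], 0],
    [1, [0, 0, 0], 0],
  ],
)

```text
time: 9.25
tool_pos: [0.5726, 0.1573, 0.0737]
tool_rot: [-0.471, 0.528, -0.47, -0.527]
contact_force: [0.6, -1.5, 4.9]
gripper_width: 0.167
```

Request:
play_rows(
  motion=[
    [1, [-0.0005, -0.001, 0], 0],
    [1, [-0.0011, -0.0022, 0], 0],
    [1, [-0.0017, -0.0034, 0], 0],
    [1, [-0.0017, -0.0034, 0], 0],
    [1, [-0.0017, -0.0034, 0], 0],
  ],
)

```text
time: 9.75
tool_pos: [0.5712, 0.1542, 0.0737]
tool_rot: [-0.472, 0.528, -0.47, -0.527]
contact_force: [1.8, -0.1, 6.6]
gripper_width: 0.165
```

```bash
python3 ov.py b 152.2 151 152.3 153.5 
```

```text
top 30.25736440649188 [0.49160472 0.16568093 0.06032934]
side 145.62163473862378 [0.52191849 0.17956984 0.08061758]h.py:32: RuntimeWarning: Mean of empty slice.
  out["knob_px"]=uvk.mean(0);out["nk"]=len(uvk);out["knob@.1"]=wk.mean(0);out["knob_uv"]=uvk
  ret = um.true_divide(
```

View pics/ovsideb.png

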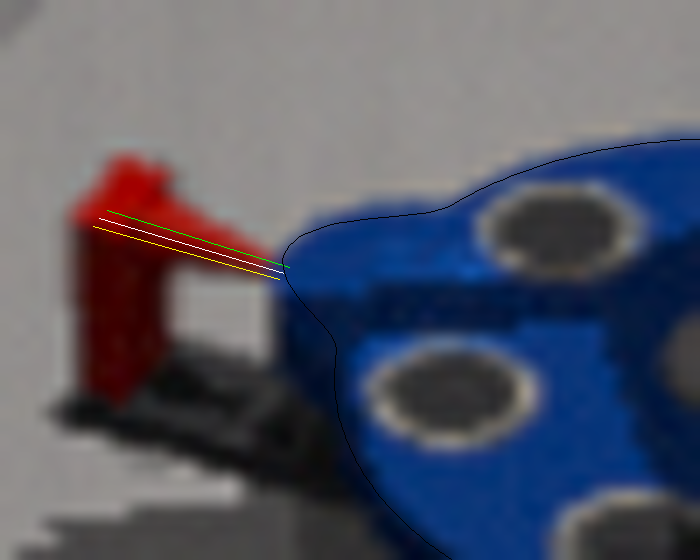

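Request:
play_rows(
  motion=[
    [0.7, [0, 0, 0], 0],
    [0.3, [0, 0, 0], 0],
    [0, [0, 0, 0], 0],
    [-0.4, [0, 0, 0], 0],
    [-0.4, [0, 0, 0.01], 0],
  ],
)

```text
time: 10.35
tool_pos: [0.5679, 0.1537, 0.0802]
tool_rot: [0.47, -0.526, 0.472, 0.529]
contact_force: [-0.5, 1.0, -0.4]
gripper_width: 0.704
```

Request:
play_rows(
  motion=[
    [-0.4, [0, 0, 0.03], 0],
    [-0.4, [0, 0, 0.07], 0],
    [-0.4, [0, 0, 0.11], 0],
    [-0.4, [-0.025, 0.035, 0.13], 0],
    [-0.4, [-0.055, 0.07, 0.13], 0],
  ],
)

```text
time: 10.85
tool_pos: [0.5173, 0.2247, 0.2183]
tool_rot: [-0.474, 0.528, -0.469, -0.525]
contact_force: [0.3, 0.1, 0.6]
gripper_width: 0.704
```

Request:
play_rows(
  motion=[
    [-0.4, [-0.033, 0.035, 0], 0],
    [-0.4, [-0.066, 0.07, 0], 0],
    [-0.4, [-0.1, 0.105, 0], 0],
    [-0.4, [-0.133, 0.14, 0], 0],
    [-0.4, [-0.166, 0.175, 0], 0],
  ],
)

```text
time: 11.35
tool_pos: [0.3473, 0.4001, 0.2131]
tool_rot: [-0.471, 0.527, -0.471, -0.527]
contact_force: [0.5, 1.3, 0.3]
gripper_width: 0.694
```

```bash
python3 ov.py c 153 151 152.3 153.5; python3 look.py 5
```

```text
top 155.11379307297452 [0.52549879 0.17710278 0.08251124]
side 153.64498541117487 [0.52601045 0.17732242 0.08370197]
11.45 [0.34515356 0.40201674 0.21294238] [ 0.15005043 -0.95897545 -0.47687938] 0.7022131540816313
side c [0.52600846 0.17744585 0.08370314]
side bulge_deg 153.72716857171133
side rmax 0.10413155078177257
side nk 11
side knob@.1 [0.57143713 0.15422748]
side red [0.40613882 0.24349747]
side nr 44
top c [0.52559484 0.17700337 0.08252071]
top bulge_deg 155.2245042750847
top rmax 0.1043008583762598
top nk 3
top knob@.1 [0.56523529 0.1552324 ]
top red [0.4066454  0.24019933]
top nr 51
```

View pics/ovtopc.png

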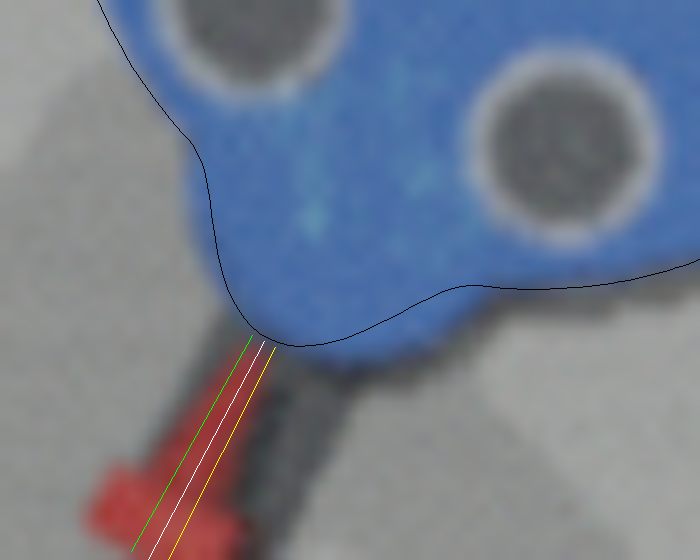

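View pics/top5.png

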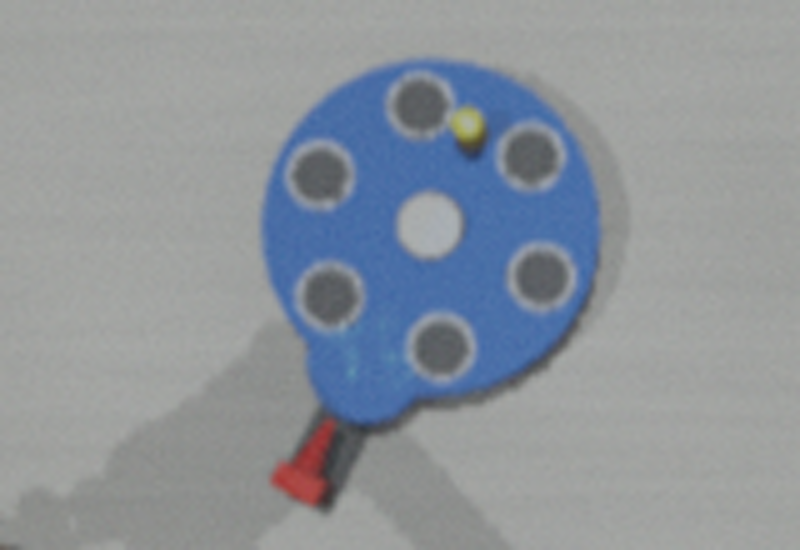

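```bash
cat > holes.py <<'E'
from h import *
def holes(n,p,c=(.526,.177),z=.055):
    # rectified plan view at 0.5 mm/px
    N=500;g=(np.arange(N)-N/2)*.0005
    X,Y=np.meshgrid(c[0]+g,c[1]+g)
    uv=proj(n,np.c_[X.ravel(),Y.ravel(),np.full(X.size,z)]).astype(np.float32).reshape(N,N,2)
    im=cv2.remap(p,uv[...,0],uv[...,1],cv2.INTER_CUBIC)
    hsv=cv2.cvtColor(im,cv2.COLOR_RGB2HSV)
    r=np.hypot(*np.meshgrid(g,g))
    m=((hsv[...,1]<110)&(r>.03)&(r<.078)).astype(np.uint8)
    m=cv2.morphologyEx(m,cv2.MORPH_CLOSE,np.ones((9,9)))
    k,l,st,ce=cv2.connectedComponentsWithStats(m)
    P=[(c[0]+(x-N/2)*.0005,c[1]+(y-N/2)*.0005,a) for (x,y),a in zip(ce[1:],st[1:,4]) if a>600]
    return np.array(P),im
if __name__=="__main__":
    for n in("top","side"):
        for lab,p in(("start",np.load(n+"0.npz")["p"]),("now",cams.grab_frame(n)[0])):
            P,im=holes(n,p);cv2.imwrite(f"pics/plan_{n}_{lab}.png",im[...,::-1])
            f=cv2.minEnclosingCircle(P[:,:2].astype(np.float32)*1000)
            A=np.c_[2*P[:,:2],np.ones(len(P))];s=np.linalg.lstsq(A,(P[:,:2]**2).sum(1),rcond=None)[0]
            c=s[:2];d=P[:,:2]-c
            print(n,lab,"c",c.round(4),"r",np.hypot(*d.T).round(4),"ang",np.sort(np.degrees(np.arctan2(d[:,1],d[:,0]))).round(1),P[:,2])
E
python3 holes.py
```

```text
top start c [0.524  0.1752] r [0.0577 0.0609 0.0577 0.0566 0.0609] ang [-172.1 -108.8  -47.    39.5  126. ] [ 4423.  4298.  4377. 10512.  4341.]
top now c [0.5234 0.179 ] r [0.0609 0.0564 0.0574 0.0577 0.0608] ang [-173.3 -111.4  -24.8   61.1  123. ] [ 4418. 10187.  4417.  4417.  4327.]
side start c [0.5262 0.1788] r [0.06   0.0606 0.0607 0.061  0.0597 0.0609] ang [-171.4 -110.5  -49.7   10.    68.4  129. ] [4111. 4118. 4126. 4060. 3930. 3879.]
side now c [0.5267 0.1791] r [0.0607 0.0607 0.0615 0.0612 0.061  0.0603] ang [-175.2 -115.4  -55.3    7.7   65.2  124.6] [4228. 4013. 3596. 4056. 3930. 3867.]
```

```bash
cat > fit6.py <<'E'
from holes import *
from scipy.optimize import least_squares
def fit6(n,p):
    P,im=holes(n,p);P=P[P[:,2]<6000][:,:2]
    def res(q):
        d=P-q[:2];a=np.arctan2(d[:,1],d[:,0]);k=np.round((a-q[2])/(np.pi/3))
        t=q[2]+k*np.pi/3
        return (P-(q[:2]+q[3]*np.c_[np.cos(t),np.sin(t)])).ravel()
    best=min((least_squares(res,[.526,.177,t,.06],loss="soft_l1",f_scale=.001) for t in np.radians(np.arange(0,60,10))),key=lambda s:s.cost)
    q=best.x;return q[:2],q[3],(np.degrees(q[2])%60),np.abs(best.fun).max(),im
if __name__=="__main__":
    for n in("top","side"):
        for lab,p in(("start",np.load(n+"0.npz")["p"]),("now",cams.grab_frame(n)[0])):
            c,r,a,e,im=fit6(n,p)
            # bulge mid between holes
            print(n,lab,c.round(4),round(r,4),"mod60",round(a,2),"bulge",round((a+30)%60+120,2),"res",e)
            # pointer: red px in rectified at .0475..
        hsv=cv2.cvtColor(p,cv2.COLOR_RGB2HSV)
E
python3 fit6.py
python3 - <<'E'
import sys;sys.path.insert(0,'.')
import os;os.chdir('.')
from fit6 import *
# rectified view at pointer height, rotated frame along pointer
for n in("top","side"):
    p=cams.grab_frame(n)[0];c,r,a,e,_=fit6(n,p)
    if n=="side": pass
    b=np.radians(152.5);ex=np.array([np.cos(b),np.sin(b)]);ey=np.array([-ex[1],ex[0]])
    t=np.arange(.09,.16,.0002);s=np.arange(-.03,.03,.0002)
    T,S=np.meshgrid(t,s)
    W=c+T[...,None]*ex+S[...,None]*ey
    for z in(.0475,):
        uv=proj(n,np.c_[W.reshape(-1,2),np.full(T.size,z)]).astype(np.float32).reshape(*T.shape,2)
        im=cv2.remap(p,uv[...,0],uv[...,1],cv2.INTER_CUBIC)
        hsv=cv2.cvtColor(im,cv2.COLOR_RGB2HSV).astype(int)
        red=im[...,0].astype(int)-im[...,1:].max(-1).astype(int); 
        for rr in(.112,.115,.118,.121,.124,.127,.130,.133):
            j=np.argmin(abs(t-rr));w=np.clip(red[:,j],20,None)-20
            if w.sum()>0: m=(w*s).sum()/w.sum();print(n,rr,"off mm",round(m*1e3,2),"ang",round(152.5+np.degrees(m/rr),2))
    cv2.imwrite(f"pics/ptr_{n}.png",cv2.resize(im[...,::-1],None,fx=2,fy=2))
E
```

```text
top start [0.5268 0.1775] 0.0608 mod60 9.51 bulge 159.51 res 0.00018170075610360326
top now [0.5269 0.1774] 0.0608 mod60 4.88 bulge 154.88 res 0.0001685951557217069
side start [0.5265 0.1792] 0.0606 mod60 9.34 bulge 159.34 res 0.001613549470226433
side now [0.5265 0.1794] 0.0609 mod60 5.0 bulge 155.0 res 0.0024366323619940955
top 0.112 off mm 0.14 ang 152.57
top 0.115 off mm 0.14 ang 152.57
top 0.118 off mm 0.08 ang 152.54
top 0.121 off mm 0.11 ang 152.55
top 0.124 off mm -0.16 ang 152.43
top 0.127 off mm -0.28 ang 152.37
top 0.13 off mm -0.05 ang 152.48
top 0.133 off mm -0.12 ang 152.45
side 0.112 off mm 0.3 ang 152.65
side 0.115 off mm -0.12 ang 152.44
side 0.118 off mm -0.36 ang 152.32
side 0.121 off mm 0.32 ang 152.65
side 0.124 off mm 1.94 ang 153.39
side 0.127 off mm 4.34 ang 154.46
side 0.13 off mm 4.98 ang 154.7
side 0.133 off mm 4.99 ang 154.65
```

View pics/ptr_top.png

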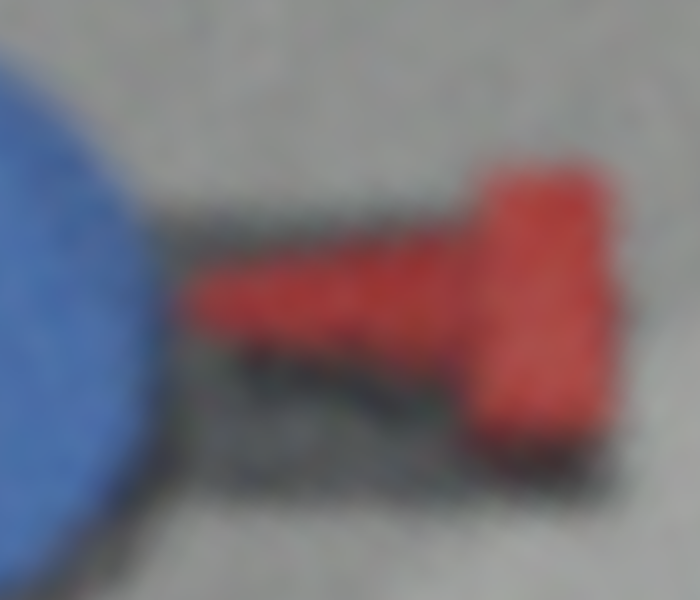

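Fitting the cup circle gives the bulge at 154.9° and the pointer at 152.5°, so one last nudge of −2.4° is needed. I'll retrace exactly to the previous grip pose.

Request:
play_rows(
  motion=[
    [-0.4, [0.033, -0.036, 0], 0],
    [-0.4, [0.066, -0.072, 0], 0],
    [-0.4, [0.1, -0.108, 0], 0],
    [-0.4, [0.133, -0.144, 0], 0],
    [-0.4, [0.166, -0.18, 0], 0],
  ],
)

```text
time: 12.35
tool_pos: [0.5164, 0.2164, 0.2124]
tool_rot: [-0.471, 0.527, -0.471, -0.527]
contact_force: [0.7, 0.7, -0.8]
gripper_width: 0.705
```

Request:
play_rows(
  motion=[
    [-0.4, [0.03, -0.033, 0], 0],
    [-0.4, [0.055, -0.065, 0], 0],
    [-0.4, [0.055, -0.065, 0], 0],
    [-0.4, [0.055, -0.065, -0.03], 0],
    [-0.4, [0.055, -0.065, -0.05], 0],
  ],
)

```text
time: 12.85
tool_pos: [0.5698, 0.1532, 0.1613]
tool_rot: [0.471, -0.527, 0.471, 0.527]
contact_force: [0.3, 1.1, -0.6]
gripper_width: 0.7
```

Request:
play_rows(
  motion=[
    [-0.4, [0, 0, -0.03], 0],
    [-0.4, [0, 0, -0.06], 0],
    [-0.4, [0, 0, -0.08], 0],
    [-0.4, [0, 0, -0.09], 0],
    [-0.4, [0, 0, -0.09], 0],
  ],
)

```text
time: 13.35
tool_pos: [0.5686, 0.1538, 0.0706]
tool_rot: [0.47, -0.527, 0.472, 0.528]
contact_force: [0.1, 0.4, -0.4]
gripper_width: 0.701
```

Request:
play_rows(
  motion=[
    [0, [0, 0, 0], 0],
    [0.3, [0, 0, 0], 0],
    [0.5, [0, 0, 0], 0],
    [0.6, [0, 0, 0], 0],
    [0.65, [0, 0, 0], 0],
  ],
)

```text
time: 13.85
tool_pos: [0.5705, 0.1541, 0.0733]
tool_rot: [-0.471, 0.528, -0.47, -0.527]
contact_force: [-0.9, 0.7, 2.8]
gripper_width: 0.178
```

Request:
play_rows(
  motion=[
    [0.7, [0, 0, 0], 0],
    [0.8, [0, 0, 0], 0],
    [1, [0, 0, 0], 0],
    [1, [0, 0, 0], 0],
    [1, [0, 0, 0], 0],
  ],
)

```text
time: 14.35
tool_pos: [0.5705, 0.1541, 0.0735]
tool_rot: [-0.471, 0.528, -0.471, -0.527]
contact_force: [-1.4, 0.3, 5.9]
gripper_width: 0.166
```

Request:
play_rows(
  motion=[
    [1, [-0.0004, -0.0007, 0], 0],
    [1, [-0.0008, -0.0014, 0], 0],
    [1, [-0.001, -0.002, 0], 0],
    [1, [-0.001, -0.002, 0], 0],
    [1, [-0.001, -0.002, 0], 0],
  ],
)

```text
time: 14.85
tool_pos: [0.5697, 0.1524, 0.0734]
tool_rot: [-0.472, 0.528, -0.47, -0.527]
contact_force: [-0.0, 2.2, 5.7]
gripper_width: 0.161
```

Request:
play_rows(
  motion=[
    [0.7, [0, 0, 0], 0],
    [0.3, [0, 0, 0], 0],
    [0, [0, 0, 0], 0],
    [-0.4, [0, 0, 0], 0],
    [-0.4, [0, 0, 0.01], 0],
  ],
)

```text
time: 15.35
tool_pos: [0.5672, 0.1516, 0.0804]
tool_rot: [0.47, -0.526, 0.472, 0.528]
contact_force: [-0.0, 0.5, 0.1]
gripper_width: 0.696
```

Request:
play_rows(
  motion=[
    [-0.4, [0, 0, 0.03], 0],
    [-0.4, [0, 0, 0.07], 0],
    [-0.4, [0, 0, 0.11], 0],
    [-0.4, [-0.025, 0.035, 0.13], 0],
    [-0.4, [-0.055, 0.07, 0.13], 0],
  ],
)

```text
time: 15.85
tool_pos: [0.5165, 0.2226, 0.2184]
tool_rot: [-0.475, 0.529, -0.469, -0.525]
contact_force: [-0.1, 1.2, 1.2]
gripper_width: 0.697
```

Request:
play_rows(
  motion=[
    [-0.4, [-0.033, 0.035, 0], 0],
    [-0.4, [-0.066, 0.07, 0], 0],
    [-0.4, [-0.1, 0.105, 0], 0],
    [-0.4, [-0.133, 0.14, 0], 0],
    [-0.4, [-0.166, 0.175, 0], 0],
  ],
)

```text
time: 16.35
tool_pos: [0.3464, 0.3981, 0.2132]
tool_rot: [-0.471, 0.528, -0.471, -0.527]
contact_force: [-0.4, 1.7, -0.8]
gripper_width: 0.699
```

```bash
python3 fit6.py; python3 ov.py d 152.5 151 152.5 154;python3 look.py 6; python3 - <<'E'
from plant import nets
import numpy as np
for n in("top","side"):
    for t in("high_spot","pointer_tip","round_wheel_knob_top"):print(n,t,[(np.round(r["at"],3).tolist(),round(r["score"],2)) for r in nets.landmark_of(n,t)])
E
```

```text
top start [0.5268 0.1775] 0.0608 mod60 9.51 bulge 159.51 res 0.00018170075610360326
top now [0.5268 0.1774] 0.0607 mod60 2.73 bulge 152.73 res 0.00011592516329034241
side start [0.5265 0.1792] 0.0606 mod60 9.34 bulge 159.34 res 0.001613549470226433
side now [0.5267 0.1794] 0.0608 mod60 2.66 bulge 152.66 res 0.00027239957789168545
top 153.26246712784874 [0.52553762 0.17701514 0.08254119]
side 150.9514044857404 [0.52595731 0.17738885 0.08381106]
16.55 [0.34729124 0.39747525 0.21281585] [-0.62958041 -0.74252945  0.57855647] 0.7029792800375333
side c [0.52591069 0.17736416 0.08384354]
side bulge_deg 151.1911551938384
side rmax 0.10407214646438899
side nk 13
side knob@.1 [0.5708233  0.15424511]
side red [0.40614912 0.2440688 ]
side nr 44
top c [0.52557405 0.17700729 0.0824793 ]
top bulge_deg 153.5215774593358
top rmax 0.10396564007242147
top nk 6
top knob@.1 [0.5648188  0.15240714]
top red [0.40742803 0.24006544]
top nr 43
top high_spot [([0.177, -0.273, 0.056], 0.98), ([0.205, 0.484, 0.057], 0.76), ([0.432, 0.224, 0.057], 0.66)]
top pointer_tip [([0.176, -0.275, 0.05], 0.69), ([0.428, 0.226, 0.048], 0.57)]
top round_wheel_knob_top [([0.584, -0.189, 0.098], 0.78), ([0.428, 0.226, 0.049], 0.68)]
side high_spot [([0.181, -0.275, 0.053], 0.92), ([0.43, 0.225, 0.058], 0.79), ([0.204, 0.485, 0.053], 0.57)]
side pointer_tip [([0.206, 0.486, 0.051], 0.56)]
side round_wheel_knob_top [([0.578, -0.187, 0.098], 0.82)]
```

View pics/ovtopd.png

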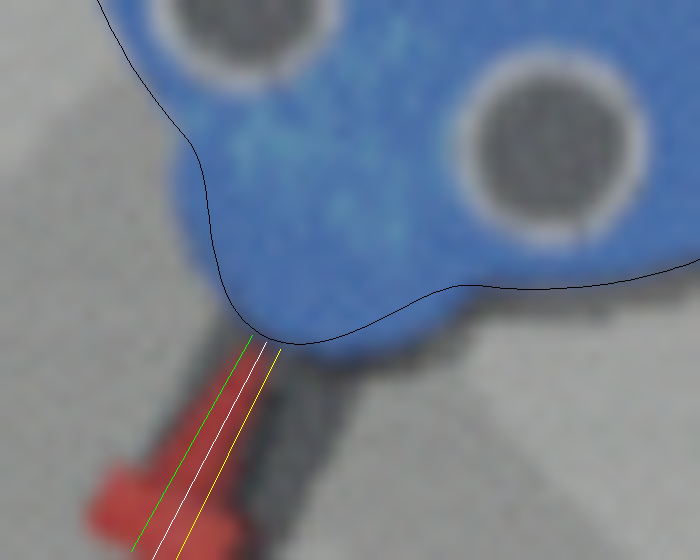

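View pics/side6.png

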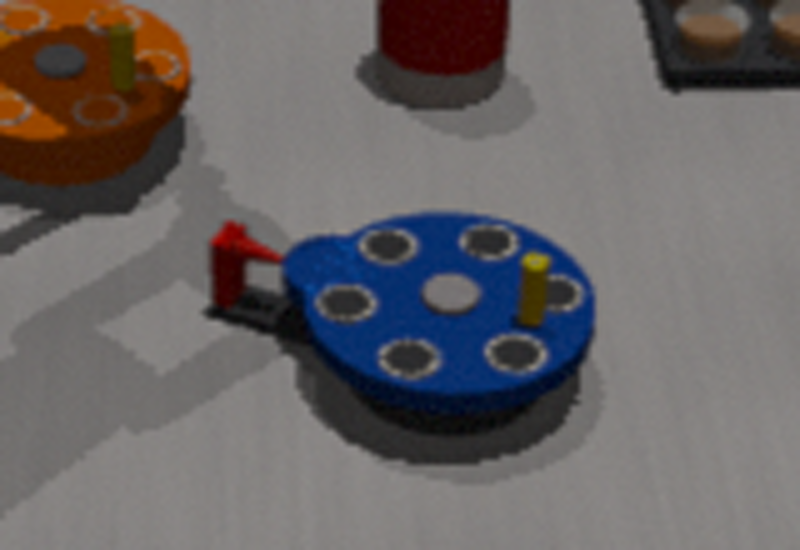

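```bash
python3 -c "
from plant import workorder;print(workorder.job_done())"
```

```text
the job is handed in; nothing more can be done
None
```

I turned the bulged wheel clockwise by about 67° by its yellow knob until its high spot stood at the red pointer. Then I let go, moved the arm clear and handed the job in at about 17 s. It took one main turn at about 50–60°/s and two small corrections, and I released the knob and measured after each.

**Alignment:**
- **Cup-circle fit:** it put the high spot at 152.7° in both cameras, assuming the swelling lies midway between two cup holes, as it did at the start. The pointer fit gave 152.5°, an offset of about 0.2° (roughly 0.4 mm).
- **Rim-outline fit:** this cruder check disagreed by a degree or so, giving about 153.4° from the top camera and 151° from the side, one on each side of the pointer.
- **Network landmarks:** they put the high spot at (0.432, 0.224) and the pointer tip at (0.428, 0.226), about 4.5 mm apart, close to the expected 4 mm.

**Limits:** the highest force reading I saw was about 7 N at the wrist. The arm did not go near the round wheel, and its knob was still in the same place at the last check, to within 4 mm.

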